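Index the drilling table to the next hole

ROBOT

A 6-joint arm with a two-finger parallel gripper is mounted at the origin on the work surface. World frame = base frame: x ahead of the robot, y to its left, z up, the work surface at z = 0. Lengths are in mm, angles in rad, forces in N, time in s.
With the tool pointing down it reaches from about 350 to 775 mm from the base axis. Payload 7.3 kg.
Tool frame: the origin (TCP) lies midway between the tips of the shut fingers; the grasp point (between the pads) lies 19 mm behind it; z points along the fingers, x is the direction in which the jaws open and shut, and the axes are right-handed (so a half turn about z gives the same grasp; the last joint's range is limited). The gripper opens to 92 mm and grips with 3 to 60 N. Pads are 19 mm wide; open, the fingers measure 130 mm over their backs; the gripper's body (75 mm by 190 mm) begins 47 mm behind the grasp point.
Start: joints at [-1.409, 0.342, 1.524, -0, 1.275, -0.146], TCP at [159.078, -500.339, 226.741] pointing down, gripper open.
Joint ranges: [-2.53, 2.53], [-0.77, 2.02], [0.04, 2.7], [-1, 4.14], [0.28, 2.66], [-3.11, 3.11]. Speed limits (rad/s): [2.57, 2.57, 3.14, 3.14, 3.14, 3.14].

INTERFACE

Orientations are given as [roll, pitch, yaw] about the fixed x, y, z axes, in that order (R = Rz(yaw) Ry(pitch) Rx(roll)).
In Python, from plant import bot gives the robot as it stands.
- The arm moves only by the shell command python3 -m pendant 'ROWS' [OPENING]. ROWS is JSON, a list of rows, each an object with "linear": the shift along the world's x, y, z in mm, a list of three; "twist": the turn about the world's z in degrees. In form: [{"linear": [x, y, z], "twist": twist}, ...]. A call has 1 to 20 rows; each row is the pose to reach, as a shift and turn from the pose commanded when the call began; what a row does not reach only later rows make up. A row lasts 1/8 s, in which the tool goes at most 62.5 mm and 10.7 degrees, less where a joint would pass 70% of its speed; a pose out of reach is approached as far as the arm can. A call with a gripper value outside its range is refused whole. OPENING is the closure in counts, from 0 (fully open) to 255 (shut), set as the call begins (- or left out, the last holds). The fingers move at their own pace and stop on an object; the grip force is fixed at half the most. Time passes only in rows, so rows that repeat a pose let the fingers close. It gives the time, the measured TCP pose, the force and the opening at its end, in the units of the state.
- bot.get_obs(): the state, without advancing time (a new reading comes with each control period).
- bot.capture(name): name is "side" or "top"; returns a dict with "frame" (420x560x3 uint8, blue, green, red), "z_map" (420x560 float32, mm along the optical axis (not along the pixel's ray), 0 where there is no reading), "fx", "fy", "cx", "cy" (pixels), "rvec" (rotation vector, rad) and "tvec" (3), from world to camera coordinates, as OpenCV has them. Camera axes: x right, y down, z forward; pixel columns grow to the right and rows downward; lengths in mm; the calibration is good to about 2 mm. A picture is of the moment at which its call begins.
- bot.close_job(): hands the job in, once; it reports no verdict.
The state is a dict: "time": time; "joint_positions": joint angles; "dq": joint speeds; "tau": joint torques, N m; "tool_pos": TCP position; "tcp_rot": TCP orientation; "contact_force": force on the tool from outside, world axes, zero at the start; "moment": the same for the moment, N m; "grip_width": finger opening in mm.
Only numpy, scipy, OpenCV 4.12 (cv2) and the standard library are available. Lean on these libraries where they do the work, as an engineer would, in place of code of your own. Each camera call takes 0.05 s, during which the arm holds its last target. There are 200 camera calls.

TASK

The bore under the drill bush is done, so index the rotary table one hole on for the next bore: with a fingertip press in the spring plunger at the end of the table's index arm, keep it in while you swing the arm anticlockwise (seen from above) off its hole, and let the plunger spring fully home in the very next hole of the index plate. Pick nothing up: leave the wooden blank seated on the table and the things around the fixture where they are, and do not turn the table backwards or on past that hole.

Things in the scene. Friction and masses are not known exactly. Their poses are not given: they have to be found in the camera images.
- axis (a point): Fixed point on the table's vertical turning axis, level with the table's top face (72 mm above the bench). It belongs to the bolted-down grey cast base, 270 mm across. Frame: x horizontal towards the pillar of the drill bush, z up. At the start the index arm points along -x, directly away from the pillar.
- index_plate (a point): Centre of the top face of the fixed steel index plate, 52 mm above the bench, on the turning axis; same axes as axis. The plate is 256 mm across, 6 mm thick, with 12 round dark holes of 11 mm, 30 degrees apart, on a circle of radius 117 mm. The plunger's pin enters its hole from below; its tip shows between the two rails of the index arm.
- bush (a point): Lower end of the steel drill bush, 106 mm above the bench, 48 mm from the turning axis. It hangs from a dark flat arm (14 mm thick, top 128 mm up) held by a fixed steel pillar that stands 192 mm from the axis, top 142 mm up. Part of the fixed base.
- table_top (a point): Centre of the top face of the rotary table, an aluminium disc 216 mm across: same point as axis, but this frame turns with the table; its -x axis lies along the index arm. The arm is a dark steel fork of two rails ending in a guide block (26 mm radially, 36 mm wide, centred 150 mm from the axis, top 71 mm above the bench).
- turntable (a joint): Angle of the rotary table in rad, growing anticlockwise seen from above; about 0 at the start, 0.524 (30 degrees) at the next hole. With the pin in a hole it is locked, save about 0.015 rad of play; with the pin out it turns lightly (about 1.5 N at the plunger head) and stays where it is left.
- plunger_head (a point): Centre of the flat top of the plunger's push head: a round black knob 34 mm across, 9 mm thick, on a steel stem with a return spring, standing up from the guide block at the end of the index arm, 150 mm from the turning axis. Top 95 mm above the bench when out. It is pressed straight down, and swings with the table.
- plunger (a joint): How far the plunger is pressed in (m): 0 fully out, 0.012 at its stop; spring force 4 N out, 9 N at the stop. From 0.009 on the pin is drawn down clear of the plate. Let go between holes it stays in at about 0.009, the pin rubbing under the plate, and springs out by itself when the pin comes under a hole (its round 8 mm nose pulls in from about 3 mm off).
- blank_centre (a point): Centre of the hardwood blank, a square block 130 x 130 x 28 mm that lies loose on the rotary table over a centre spigot and a drive pin and turns with it; its top is 100 mm above the bench and shows a ring of drilled bores (dark) and pencil crosses. Not to be lifted.
- spare_centre (a point): Bystander: centre of the spare hardwood blank, 130 x 130 x 28 mm, flat on the bench.
- mallet_centre (a point): Bystander: a wooden mallet lying on the bench, 245 mm long, head 110 mm wide and 65 mm high; this point lies in its handle near the head, 33 mm up.
- glue_centre (a point): Bystander: a yellow glue bottle, 62 mm across, 165 mm tall, standing; this point is at half height.
- drill_centre (a point): Bystander: a cordless drill lying on its side, about 190 x 180 mm and 64 mm high; this point is at its middle, 32 mm up.

How it is judged:
By the outcome, as a careful person would: the job done as asked, in the order asked, and still so for the second after the job is handed in, with the robot touching nothing.
It also fails if it takes over 35 s, if anything falls off the work surface, if the arm or the gripper's body presses on something with over 40 N, if the wrist force passes 120 N, or if a joint passes its speed limit or range.

## Working session

There is one attempt and no reset: what is moved stays moved. The work goes in short steps, Python scripts to look and compute and a shell command to move; the robot and the scene stay as the last step left them, time stands still between calls to the robot, and variables do not carry over. Pictures are saved under pics/ and viewed, about 8 in all and at most 12, crops included, and the job is handed in when it is done.

```bash
ls; mkdir -p pics; cat > h.py <<'E'
import numpy as np, cv2
from plant import bot
def cap(n):
    c=bot.capture(n); R=cv2.Rodrigues(np.array(c["rvec"],float))[0]; t=np.array(c["tvec"],float).ravel()
    v,u=np.mgrid[0:420,0:560]; z=c["z_map"].astype(float)
    P=np.stack([(u-c["cx"])/c["fx"]*z,(v-c["cy"])/c["fy"]*z,z],-1)
    W=(P-t)@R; W[z<=0]=np.nan
    return c,W,R,t
def proj(c,R,t,p):
    q=R@np.array(p,float)+t; return c["fx"]*q[0]/q[2]+c["cx"],c["fy"]*q[1]/q[2]+c["cy"]
E
python3 - <<'E'
from h import *
for n in("top","side"):
    c,W,R,t=cap(n); cv2.imwrite(f"pics/{n}0.png",c["frame"]); np.save(f"{n}W.npy",W); print(n,c["fx"],-R.T@t)
o=bot.get_obs(); print(o)
E
```

```text
pics
top 384.15992445885416 [ 397.52320467   -5.43643833 1022.40409642]
side 535.3631861972619 [ 409.18924366  835.79651741 1102.27348178]
{'time': 0.1, 'joint_positions': array([-1.40902269e+00,  3.42654609e-01,  1.52489260e+00, -2.95516920e-05,
        1.27539336e+00, -1.45985056e-01]), 'dq': array([ 0.00141854, -0.00159861, -0.00239725,  0.00120662, -0.00082664,
        0.00050047]), 'tau': array([ 4.73466957e-05, -4.32007849e+01, -2.44691902e+01,  7.19163590e-02,
        5.26440656e-02, -4.01041495e-05]), 'tool_pos': array([ 158.99797261, -499.97818351,  226.12372851]), 'tcp_rot': array([-3.14142454e+00,  1.33768793e-03, -1.26302890e+00]), 'contact_force': array([-0.7061983 , -0.27556098,  0.41063459]), 'moment': array([-0.02143011,  0.0361886 , -0.00596003]), 'grip_width': 91.92852529721658}
```

View pics/top0.png

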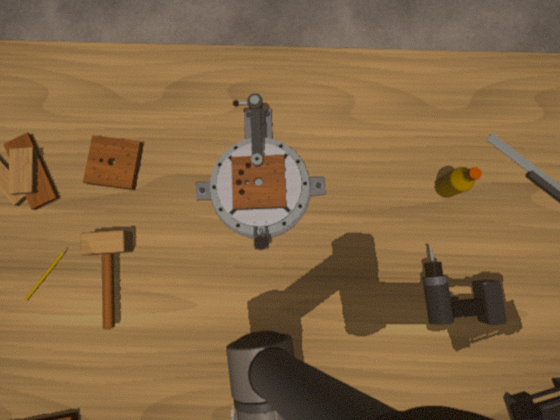

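View pics/side0.png

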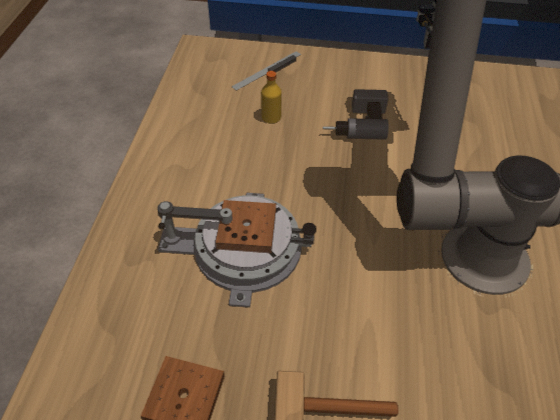

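Top view: the table is centred near (260,187), the plunger head is at (261,240) on the robot's side, and the pillar is at (255,100). The way to the head looks clear of the bystanders. Next I measure the axis and the head.

```bash
python3 - <<'E'
from h import *
from scipy.optimize import least_squares
T=np.load("topW.npy");S=np.load("sideW.npy")
def circ(P):
    f=lambda p:np.hypot(P[:,0]-p[0],P[:,1]-p[1])-p[2]
    r=least_squares(f,[*P.mean(0)[:2],100],loss="soft_l1"); return r.x
print("rough",T[187,260],T[187,225],T[240,261],T[100,255],"side",S[229,309],S[206,165])
for n,W in(("top",T),("side",S)):
    P=W.reshape(-1,3);P=P[np.isfinite(P).all(1)]
    a=T[187,225][:2]-[0,90]
    near=np.hypot(P[:,0]-a[0],P[:,1]-a[1])<200
    for lo,hi,nm in((67,77,"table"),(47,57,"plate")):
        Q=P[near&(P[:,2]>lo)&(P[:,2]<hi)]
        # outer rim: farthest point per angle
        c=Q[:,:2].mean(0)
        for _ in range(3):
            th=np.degrees(np.arctan2(*(Q[:,:2]-c).T[::-1]));r=np.hypot(*(Q[:,:2]-c).T)
            E=[]
            for k in range(-180,180,6):
                m=(th>=k)&(th<k+6)&(r<140)
                if m.sum()>2:E.append(Q[m][np.argmax(r[m])])
            x=circ(np.array(E));c=x[:2]
        print(n,nm,x,len(E),"z",np.median(Q[:,2]))
    h=T[240,261] if n=="top" else S[229,309]
    m=(np.hypot(P[:,0]-h[0],P[:,1]-h[1])<30)&(P[:,2]>88)&(P[:,2]<102)
    Q=P[m];print(n,"head",len(Q),Q.mean(0),(Q.min(0)+Q.max(0))/2,np.ptp(Q,axis=0))
    m=near&(P[:,2]>136)&(P[:,2]<150);Q=P[m];print(n,"pillar top",len(Q),Q.mean(0),np.ptp(Q,axis=0))
c,W,R,t=cap("top");f=cv2.resize(c["frame"][125:270,190:330],None,fx=4,fy=4,interpolation=cv2.INTER_CUBIC)
c2,W2,R2,t2=cap("side");g=cv2.resize(c2["frame"][185:290,180:340],None,fx=4,fy=4,interpolation=cv2.INTER_CUBIC)
cv2.imwrite("pics/topc.png",f);cv2.imwrite("pics/sidec.png",g)
E
```

```text
rough [575.20701025  54.74807886 100.58356027] [578.51392478 144.78151919  71.39307279] [446.50488044  48.26137409  94.78955534] [778.81115434  71.21848407 143.52560285] side [439.86474538  52.84205246  91.71105933] [778.82548852  76.92482549 142.69216417]
top table [590.93425807  60.75327929 107.21632278] 58 z 72.15260824010352
top plate [591.23429004  60.84727737 127.34664456] 58 z 52.24113783675833
top head 150 [441.32345468  50.167202    94.89500056] [440.56104211  49.50038573  93.91793069] [31.34397576 31.53678012 10.23811945]
top pillar top 53 [767.08604389  72.51689532 139.15072427] [140.39730494  28.84609937   8.29580531]
side table [588.10308732  62.07791799 107.93017309] 54 z 71.7007694987856
side plate [588.49488708  62.19772365 128.02662713] 56 z 51.83420989652119
side head 141 [439.03314092  53.37151601  94.29091056] [438.96447761  52.07805437  94.01995128] [31.84394022 35.8696848  11.85782207]
side pillar top 48 [765.16269281  77.10230971 139.30620902] [144.04418552  33.0155945   10.39119699]
```

Axis is about (590, 61.4), and both the table radius (107.5) and plate radius (127.5) fit the sizes given. The head is about (440.5, 51), z 94.5, which is 150 mm from the axis, as it should be. The arm points along 184° and the pillar bears 4°, so they agree. The goal for the head is 214°, about (465.6, -22.5). I shut the fingers and go above the head.

```bash
python3 -m pendant '[{"linear":[191,200,0],"twist":0},{"linear":[191,200,0],"twist":0},{"linear":[191,200,0],"twist":0},{"linear":[191,200,0],"twist":0},{"linear":[191,200,0],"twist":0},{"linear":[281,551,-60],"twist":0},{"linear":[281,551,-60],"twist":0},{"linear":[281,551,-60],"twist":0},{"linear":[281,551,-60],"twist":0},{"linear":[281,551,-60],"twist":0},{"linear":[281,551,-60],"twist":0},{"linear":[281,551,-60],"twist":0},{"linear":[281,551,-107],"twist":0},{"linear":[281,551,-117],"twist":0},{"linear":[281,551,-117],"twist":0}]' 255
python3 - <<'E'
from h import *
o=bot.get_obs();print(o["time"],o["tool_pos"],o["tcp_rot"],o["contact_force"],o["grip_width"])
c,W,R,t=cap("side");f=c["frame"].copy();u,v=proj(c,R,t,o["tool_pos"]);print(u,v)
cv2.imwrite("pics/side1.png",cv2.resize(f[150:300,180:380],None,fx=4,fy=4,interpolation=cv2.INTER_CUBIC))
E
```

```text
time: 2.08
tool_pos: [439.9, 49.9, 109.8]
tcp_rot: [3.14, 0.0, -1.264]
contact_force: [-0.3, 0.1, -0.3]
grip_width: 0.4
2.075 [439.94827188  49.8850468  109.83363541] [ 3.14041833e+00  2.05936855e-04 -1.26420145e+00] [-0.26584369  0.07010142 -0.28215842] 0.432787869171742
309.5215775338642 223.32044108492164
```

View pics/side1.png

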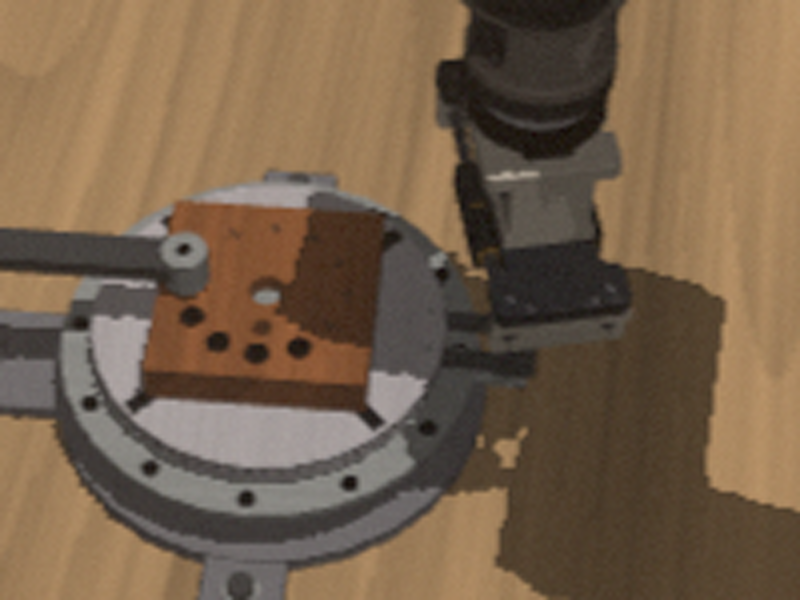

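The side view shows only the gripper body over the arm's end. The fingers and head are hidden behind it, and the expected TCP is at crop (518,293), where the head was. I press down in steps and watch the force.

```bash
python3 -m pendant '[{"linear":[0,1,-10],"twist":0},{"linear":[0,1,-13],"twist":0},{"linear":[0,1,-17],"twist":0},{"linear":[0,1,-20],"twist":0},{"linear":[0,1,-20],"twist":0}]'
python3 -m pendant '[{"linear":[0,0,-2],"twist":0},{"linear":[0,0,-4],"twist":0},{"linear":[0,0,-4],"twist":0}]'
```

```text
time: 2.75
tool_pos: [440.2, 51.6, 90.0]
tcp_rot: [-3.141, -0.0, -1.263]
contact_force: [-1.8, -0.4, 6.2]
grip_width: 0.4
time: 3.12
tool_pos: [440.2, 51.6, 86.2]
tcp_rot: [-3.141, -0.0, -1.263]
contact_force: [-2.7, -1.4, 7.9]
grip_width: 0.4
```

```bash
python3 -m pendant '[{"linear":[0,0,-1],"twist":0},{"linear":[0,0,-2],"twist":0},{"linear":[0,0,-2.4],"twist":0},{"linear":[0,0,-2.4],"twist":0}]'
python3 - <<'E'
import numpy as np
a=np.array([590,61.4]);p=np.array([440.2,51.6]);
for d in (2,5,8,11,14,17,20,23,26,28,29,30):
    r=np.radians(d);R=np.array([[np.cos(r),-np.sin(r)],[np.sin(r),np.cos(r)]]);print(d,(R@(p-a)+a-p).round(1))
E
```

```text
time: 3.62
tool_pos: [440.2, 51.6, 83.9]
tcp_rot: [-3.141, -0.001, -1.263]
contact_force: [-2.4, -0.5, 8.8]
grip_width: 1.0
2 [ 0.4 -5.2]
5 [  1.4 -13. ]
8 [  2.8 -20.8]
11 [  4.6 -28.4]
14 [  6.8 -35.9]
17 [  9.4 -43.4]
20 [ 12.4 -50.6]
23 [ 15.7 -57.8]
26 [ 19.5 -64.7]
28 [ 22.1 -69.2]
29 [ 23.5 -71.4]
30 [ 25.  -73.6]
```

The plunger is about 11 mm in at 8.8 N, so the pin is clear. I swing a first part, turning the tool with the arm, and check that the table follows.

```bash
python3 -m pendant '[{"linear":[0.1,-2.6,0],"twist":1},{"linear":[0.4,-5.2,0],"twist":2},{"linear":[0.8,-9.1,0],"twist":3.5},{"linear":[1.4,-13,0],"twist":5},{"linear":[2,-16.9,0],"twist":6.5},{"linear":[2.8,-20.8,0],"twist":8},{"linear":[3.6,-24.6,0],"twist":9.5},{"linear":[4.6,-28.4,0],"twist":11},{"linear":[4.6,-28.4,0],"twist":11}]'
python3 - <<'E'
from h import *
c,W,R,t=cap("top");f=c["frame"]
cv2.imwrite("pics/top2.png",cv2.resize(f[125:275,180:340],None,fx=4,fy=4,interpolation=cv2.INTER_CUBIC))
c,W,R,t=cap("side");f=c["frame"]
cv2.imwrite("pics/side2.png",cv2.resize(f[150:300,180:380],None,fx=4,fy=4,interpolation=cv2.INTER_CUBIC))
E
```

```text
time: 4.75
tool_pos: [444.7, 22.9, 83.9]
tcp_rot: [-3.142, -0.001, -1.071]
contact_force: [-1.8, -1.5, 8.0]
grip_width: 0.5
```

View pics/side2.png

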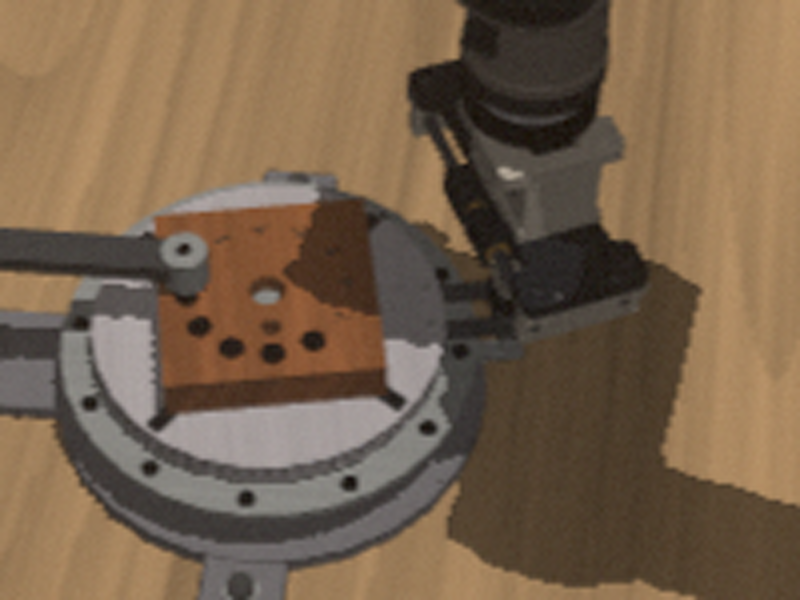

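The blank and arm have turned anticlockwise, with a new hole showing at crop (460,350). I measure the turned angle from the blank's outline in both cameras.

```bash
cat >> h.py <<'E'
def rect(n,img,c,R,t,ax=(590,61.4),z=100.):
    # rectify onto plane z, 4 px/mm, +-100 mm about the axis
    s=4.;H=400
    pts=np.float32([[-90,-90],[90,-90],[90,90],[-90,90]])
    src=np.float32([proj(c,R,t,(ax[0]+a,ax[1]+b,z)) for a,b in pts]);dst=np.float32([[H+a*s,H+b*s] for a,b in pts])
    return cv2.warpPerspective(img,cv2.getPerspectiveTransform(src,dst),(800,800),flags=cv2.INTER_CUBIC)
def angle(I0,I1,guess):
    # rotation of I1 against I0 (deg, ccw in world) by masked search
    import scipy.optimize as so
    g0,g1=[cv2.GaussianBlur(cv2.cvtColor(i,cv2.COLOR_BGR2Lab)[...,1],(0,0),4).astype(np.float32) for i in(I0,I1)]
    v,u=np.mgrid[0:800,0:800]-400; m=(np.hypot(u,v)<4*95)
    def cost(p):
        M=cv2.getRotationMatrix2D((400,400),-p[0],1);M[:,2]+=p[1:]
        w=cv2.warpAffine(g0,M,(800,800)); d=np.abs(w-g1)[m]; return np.minimum(d,10).mean()
    A=np.arange(guess-8,guess+8.1,1); a=A[np.argmin([cost((x,0,0)) for x in A])]
    r=so.minimize(cost,[a,0,0],method="Nelder-Mead",options=dict(initial_simplex=[[a,0,0],[a+1,0,0],[a,3,0],[a,0,3]]))
    return r.x.round(2),round(r.fun,3)
def turned(guess):
    for n in("top","side"):
        c,W,R,t=cap(n); print(n,angle(rect(n,cv2.imread(f"pics/{n}0.png"),c,R,t),rect(n,c["frame"],c,R,t),guess))
E
python3 -c "
from h import *
turned(11)"
```

```text
top (array([11.26,  0.45, -0.  ]), np.float64(2.413))
side (array([10.9 ,  1.18,  0.35]), np.float64(1.905))
```

Both cameras give about 11°, so the head follows without slip. I go on to 27°, still pressed.

```bash
python3 -m pendant '[{"linear":[1.1,-3.8,0],"twist":1.5},{"linear":[2.2,-7.5,0],"twist":3},{"linear":[3.5,-11.3,0],"twist":4.5},{"linear":[4.8,-15,0],"twist":6},{"linear":[6.3,-18.6,0],"twist":7.5},{"linear":[7.8,-22.2,0],"twist":9},{"linear":[9.4,-25.8,0],"twist":10.5},{"linear":[11.1,-29.4,0],"twist":12},{"linear":[13,-32.9,0],"twist":13.5},{"linear":[14.9,-36.3,0],"twist":15},{"linear":[16.2,-38.6,0],"twist":16},{"linear":[16.2,-38.6,0],"twist":16}]'
python3 -c "
from h import *
turned(27)"
```

```text
time: 6.45
tool_pos: [460.7, -15.8, 83.9]
tcp_rot: [3.141, -0.001, -0.791]
contact_force: [-4.3, -1.2, 8.5]
grip_width: 0.5
top (array([27.46, -0.78,  0.27]), np.float64(2.83))
side (array([27.02,  1.28,  1.03]), np.float64(2.173))
```

The table stands at about 27.2°. I go 2.4° more, then ease up to z ≈ 89. If the head still pushes there, the pin is in the hole; if it were rubbing under the plate, it would stop at z ≈ 86 and give no force.

```bash
python3 -m pendant '[{"linear":[1.3,-2.2,0],"twist":1},{"linear":[2.7,-4.4,0],"twist":2},{"linear":[3.3,-5.3,0],"twist":2.4},{"linear":[3.3,-5.3,0],"twist":2.4}]'
python3 -c "
from h import *
turned(29)"
python3 -m pendant '[{"linear":[0,0,1.5],"twist":0},{"linear":[0,0,3],"twist":0},{"linear":[0,0,5],"twist":0},{"linear":[0,0,5],"twist":0}]'
```

```text
time: 7.05
tool_pos: [463.9, -20.9, 83.9]
tcp_rot: [3.141, -0.0, -0.749]
contact_force: [-4.4, -0.9, 8.3]
grip_width: 0.4
top (array([29.66, -1.13,  0.48]), np.float64(2.846))
side (array([29.44,  1.53,  1.25]), np.float64(2.223))
time: 7.65
tool_pos: [463.9, -20.9, 88.8]
tcp_rot: [3.141, -0.0, -0.749]
contact_force: [-4.0, -0.7, 6.1]
grip_width: 0.2
```

The head still pushes 6.1 N at z 88.8, so the pin is rising into the hole. I lift away slowly, then back clear to look.

```bash
python3 -m pendant '[{"linear":[0,0,2],"twist":0},{"linear":[0,0,4],"twist":0},{"linear":[0,0,5],"twist":0}]'
python3 -m pendant '[{"linear":[0,0,2],"twist":0},{"linear":[0,0,8],"twist":0},{"linear":[0,0,40],"twist":0},{"linear":[-20,-60,100],"twist":0},{"linear":[-60,-120,140],"twist":0},{"linear":[-60,-180,140],"twist":0},{"linear":[-60,-240,140],"twist":0},{"linear":[-60,-240,140],"twist":0},{"linear":[-60,-240,140],"twist":0}]'
python3 - <<'E'
from h import *
turned(30)
for n in("top","side"):
    c,W,R,t=cap(n)
    P=W.reshape(-1,3);P=P[np.isfinite(P).all(1)]
    m=(np.hypot(P[:,0]-465,P[:,1]+22)<25)&(P[:,2]>80)&(P[:,2]<110);Q=P[m]
    T=Q[Q[:,2]>Q[:,2].max()-5];print(n,len(Q),Q.mean(0),"top z",np.median(T[:,2]),(Q.min(0)+Q.max(0))/2)
    f=c["frame"];f=f[125:275,180:340] if n=="top" else f[170:300,180:350]
    cv2.imwrite(f"pics/{n}3.png",cv2.resize(f,None,fx=4,fy=4,interpolation=cv2.INTER_CUBIC))
E
```

```text
time: 8.02
tool_pos: [463.9, -20.9, 93.7]
tcp_rot: [3.141, -0.0, -0.75]
contact_force: [-2.8, -1.7, 3.8]
grip_width: 0.3
time: 9.15
tool_pos: [404.0, -262.5, 233.4]
tcp_rot: [-3.141, -0.001, -0.753]
contact_force: [0.9, 0.8, 0.2]
grip_width: 0.7
top (array([29.55, -2.36, -0.43]), np.float64(1.488))
side (array([29.36,  1.19,  0.33]), np.float64(1.656))
top 153 [466.0866863  -22.15516727  94.90430689] top z 95.43381852445665 [466.58387754 -22.41024246  93.82515825]
side 136 [463.61325651 -18.5291842   93.9669983 ] top z 96.67444239524133 [463.84647058 -20.12651948  92.28563108]
```

View pics/side3.png

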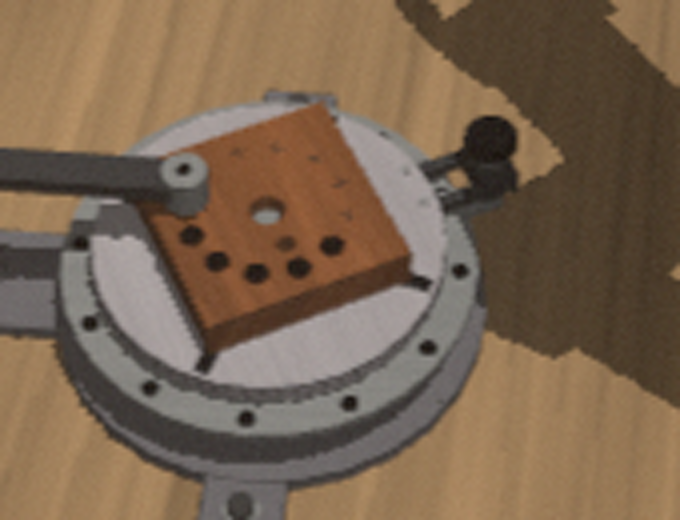

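View pics/top3.png

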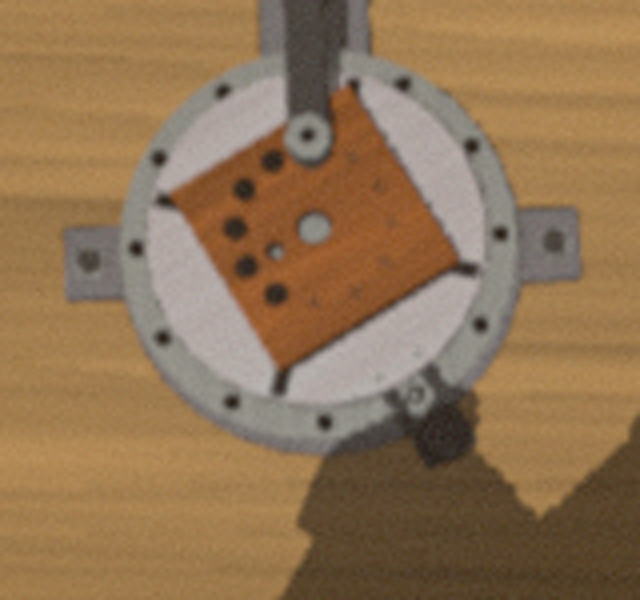

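The side view shows the head standing tall at (490,138). In the top view the pin's light tip fills its hole between the rails at (415,395), and the old hole at (324,422) is empty and dark. The blank is still seated. Head top is at z ≈ 95, so the plunger is fully out. I hand in.

```bash
python3 -c "
from plant import bot
o=bot.get_obs();print(o['time'],o['tool_pos'],o['contact_force'],o['dq'].round(3))
print(bot.close_job())"
```

```text
9.35 [ 404.27907103 -259.45081697  233.21263371] [ 0.32138806  0.94813278 -0.76590623] [ 0.006 -0.001 -0.001 -0.003 -0.001 -0.002]
the job is handed in; nothing more can be done
None
```

The table is indexed one hole on and the plunger is fully home in the next hole. The job was handed in at 9.35 s.

With shut fingers I pressed the plunger in about 11 mm, at 8.8 N. I held it in while swinging the arm anticlockwise, then released it at about 29.5°.

**Checks that passed:**
- **Force on release:** the head still pushed 6.1 N at z 88.8 and 3.8 N at z 93.7, so the pin rose into the hole rather than rubbing under the plate.
- **Plunger height:** the top camera puts the head's top at z ≈ 95.4, the fully-out height. The side camera's rougher estimate was 96.7.
- **Pictures:** the pin tip fills the next hole, the old hole is empty, and the blank is still seated. The robot is well clear, with contact force near zero.

**Small disagreements:**
- **Angle:** the two cameras read 29.55° and 29.36°, not exactly 30°. That is within the lock's play of about 0.9° plus calibration error.
- **Head position:** the two cameras differ by about 3–4 mm, slightly more than the stated 2 mm calibration.

I did not re-measure the bystanders, but the tool's path never came near them.

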